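# Feel along a dryer lint screen's lip for burrs

### The job

Check the lint screen on the sprung cradle for burrs: with closed fingers pointing down, set the fingertips on its curved lip at the end beside the pull tab, press lightly so that the screen dips a few millimetres on its springs, and follow the curve all the way to the other end without losing touch, then lift clear there. Keep it gentle: never push the screen down onto its stops or pull it up, and leave the other things on the table where they are.

Things in the scene. Friction and masses are not known exactly. Their poses are not given: they have to be found in the camera images.
- cradle: Fixed grey plate, 200 x 270 x 12 mm, carrying the lint screen on springs; any yaw. Origin on the table below the middle of the D-shaped screen's straight side; z up; x points from the straight side to the crown of the curved lip; the pull tab is at the +y end. The plate spans x -112 to +88, y -135 to +135 mm. The screen, wire mesh with a straight white bar, 58 x 188 mm, lies 16 mm or more below the lip's top.
- screen (a joint): How far the screen is pushed down on its springs, in m: 0 at rest, grows downward, stops at 0.014 (it can also be pulled up, to -0.020). It stays level and needs about 0.5 N per mm wherever on the lip it is pressed, and rises again when let go. Light damping.
- lip_start (a point): On the lip's top, start of the stroke, 12 mm of arc from the lip's end at the pull tab (58 degrees from the crown, +y side). The tab, flat white plastic, 30 x 40 mm, 15 mm or more below the lip's top, juts out sideways at this end only.
- lip_2 (a point): On the lip's top; 29 degrees from the crown, towards the pull tab.
- lip_mid (a point): On the lip's top at its crown, half-way; axes parallel to the cradle's. The lip is a smooth round steel bar 12 mm thick along the screen's round side, top 60 mm above the table at rest. From above its middle line is an arc of radius 100 mm, 65 degrees either side of the crown (227 mm long).
- lip_4 (a point): On the lip's top; 29 degrees past the crown, away from the pull tab.
- lip_end (a point): On the lip's top; finish of the stroke, 12 mm of arc from the plain end (58 degrees past the crown).
- lip_centre (a point): Centre of the lip's arc, in the air level with the lip's top, 100 mm from every point of the lip's middle line.
- coins: Roll of steel coins standing on the cradle's plate behind the straight side, 24 mm across, 28 mm high; origin under its centre. Leave alone.
- lock: Brass lock barrel standing on the cradle's plate behind the straight side, 26 mm across, 26 mm high; origin under its centre. Leave alone.
- dial: White plastic dial lying on the table just outside the crown of the lip, about 125 mm from the cradle's origin, 48 mm across, 24 mm high; origin under its centre. Leave alone.
- roller: Grey plastic drum roller standing on the table beside the cradle, 36 mm across, 22 mm high; origin under its centre. Leave alone.
- cup: White measuring cup, 72 mm across, 75 mm high, at the left; origin under its centre. Leave alone.
- bottle: White bottle, 68 mm across, 190 mm high, at the right; origin under its centre. Leave alone.
- driver: Screwdriver with a black handle lying at the right; origin under its middle. Leave alone.
- jar: Glass jar with steel lid, 60 mm across, 70 mm high, far left; origin under its centre. Leave alone.

How it is judged:
On the way, in this order (a step that is already met when the one before it is completed fails the run):
1. the fingertips press on the lip at the pull-tab end (horizontal distance between the grasp point and lip_start below 0.02 m and value of joint screen above 0.001 m and contact force between the fingers and cradle above 0.3 N), for 0.05 s.
2. they follow the lip to half-way up its first side (horizontal distance between the grasp point and lip_2 below 0.02 m and value of joint screen above 0.001 m and contact force between the fingers and cradle above 0.3 N), for 0.05 s.
3. they follow the lip to its crown (horizontal distance between the grasp point and lip_mid below 0.02 m and value of joint screen above 0.001 m and contact force between the fingers and cradle above 0.3 N), for 0.05 s.
4. they follow the lip to half-way down its second side (horizontal distance between the grasp point and lip_4 below 0.02 m and value of joint screen above 0.001 m and contact force between the fingers and cradle above 0.3 N), for 0.05 s.
5. they reach the plain end (horizontal distance between the grasp point and lip_end below 0.02 m and value of joint screen above 0.001 m and contact force between the fingers and cradle above 0.3 N), for 0.05 s.
At the end, for the whole second after the job is handed in: The lip was followed from the tab end to the plain end, the fingers passing within 20 mm of each of the five listed points with the screen dipped more than 1 mm; the fingers are off, the screen is back at rest height within 2 mm, and all other things are within 15 mm of where they stood (value of joint screen between -0.002 and 0.002 m and velocity of joint screen between -0.01 and 0.01 m/s and distance of each of coins, lock, dial, roller, cup, bottle, driver, jar from where it was at the start of the episode below 0.015 m); the robot touches nothing.
It fails at once if the fingertips leave or come down on the lip part-way along (over the middle 46 degrees either side of the crown, less than about 10 mm above the lip, with the screen dipped less than 0.4 mm) (x of the grasp point in the frame of lip_mid above -0.0305 m and horizontal distance between the grasp point and lip_centre between 0.07 and 0.13 m and height (world z) of the grasp point below 0.089 m and value of joint screen below 0.0004 m).
It fails at once if the screen is pushed down onto its stops (more than 13 mm) (value of joint screen above 0.013 m).
It fails at once if the screen is pulled up more than 4 mm (value of joint screen below -0.004 m).
It fails at once if the fingers press on screen or cradle with more than 15 N (contact force between the fingers and cradle above 15 N).
It fails at once if another thing is pushed, lifted or knocked over (distance of any of coins, lock, dial, roller, cup, bottle, driver, jar from where it was at the start of the episode above 0.02 m).
It also fails if it takes over 46 s, if anything falls off the work surface, if the arm or the gripper's body presses on something with over 40 N, if the wrist force passes 120 N, or if a joint passes its speed limit or range.

### The arm

A 6-joint arm with a two-finger parallel gripper is mounted at the origin on the work surface. World frame = base frame: x ahead of the robot, y to its left, z up, the work surface at z = 0. Lengths are in m, angles in rad, forces in N, time in s.
With the tool pointing down it reaches from about 0.35 to 0.775 m from the base axis. Payload 7.3 kg.
Tool frame: the origin (TCP) lies midway between the tips of the shut fingers; the grasp point (between the pads) lies 19 mm behind it (grip_point_offset is the distance from the TCP to the grasp point, in m); z points along the fingers, y is the line along which they close (so a half turn about z gives the same grasp; the last joint's range is limited). The gripper opens to 92 mm and grips with 3 to 60 N. Pads are 19 mm wide; open, the fingers measure 130 mm over their backs; the gripper's body (75 mm by 190 mm) begins 47 mm behind the grasp point.
Start: joints at [-1.3, 0.342, 1.524, -0, 1.275, -0.146], TCP at [0.213, -0.48, 0.191] pointing down, gripper open.
Joint ranges: [-2.53, 2.53], [-0.77, 2.02], [0.04, 2.7], [-1, 4.14], [0.28, 2.66], [-3.11, 3.11]. Speed limits (rad/s): [2.57, 2.57, 3.14, 3.14, 3.14, 3.14].

### API

Orientations are given as [roll, pitch, yaw] about the fixed x, y, z axes, in that order (R = Rz(yaw) Ry(pitch) Rx(roll)).
In Python, from cell import sense, grab_frame, close_job, grip_point_offset gives the robot as it stands.
- The arm moves only by the shell command python3 -m inch 'ROWS' [FORCE]. ROWS is JSON, a list of rows, each a list of 3 entries, a list of its own where there are three numbers: the gripper command: -1 is fully open, 1 is shut, values between are in proportion, then the shift along the tool's x, y, z in cm, then the turn about the tool's z in rad. In form: [[gripper, [dx, dy, dz], yaw], ...]. A call has 1 to 8 rows; each row shifts and turns the commanded pose from where the row before left it, along the tool's axes as they then stand; what a row does not reach is not made up. A row lasts 1/10 s, in which the tool goes at most 50 mm and 8.59 degrees, less where a joint would pass 70% of its speed; a pose out of reach is approached as far as the arm can. A call with a gripper value outside its range is refused whole. The fingers move at their own pace and stop on an object; FORCE is the grip in N (left out, the last holds). Time passes only in rows, so rows that do not move let the fingers close. It gives the time, the measured TCP pose, the force, the opening and the grip force at its end, in the units of the state.
- sense(): the state, without advancing time (a new reading comes with each control period).
- grab_frame(name): name is "scene" or "top"; returns a dict with "image" (420x560x3 uint8, red, green, blue), "z_map" (420x560 float32, m along the optical axis (not along the pixel's ray), 0 where there is no reading), "intrinsics" (3x3 intrinsics, pixels), "dist" ([k1, k2, p1, p2, k3] as OpenCV has them; the pictures are not rectified), "cam_to_world" (4x4, takes a point from camera to world coordinates). Camera axes: x right, y down, z forward; pixel columns grow to the right and rows downward; lengths in m; the calibration is good to about 2 mm. A picture is of the moment at which its call begins.
- close_job(): hands the job in; it is judged then, once.
The state is a dict: "time_s": time; "joint_positions": joint angles; "joint_velocities": joint speeds; "tau": joint torques, N m; "ee_pos": TCP position; "eef_rot": TCP orientation; "contact_force": force on the tool from outside, world axes, zero at the start; "ft_torque": the same for the moment, N m; "width": finger opening in m; "finger_force": force on a finger pad.
Only numpy, scipy, OpenCV 4.12 (cv2) and the standard library are available. Lean on these libraries where they do the work, as an engineer would, in place of code of your own. Each camera call takes 0.05 s, during which the arm holds its last target. There are 200 camera calls.

## Working session

There is one attempt and no reset: what is moved stays moved. The work goes in short steps, Python scripts to look and compute and a shell command to move; the robot and the scene stay as the last step left them, time stands still between calls to the robot, and variables do not carry over. Pictures are saved under pics/ and viewed, at most 10 in all, crops included, and the job is handed in when it is done.

```bash
mkdir -p pics; ls; python3 - <<'E'
from cell import *
import cv2,numpy as np
s=sense();print({k:np.round(s[k],4) for k in s}, grip_point_offset)
for n in("top","scene"):
    f=grab_frame(n);np.savez(f"{n}.npz",**f);cv2.imwrite(f"pics/{n}.png",f["image"][:,:,::-1]);print(f["intrinsics"],f["dist"],f["cam_to_world"])
E
```

```text
pics
{'time_s': np.float64(0.0), 'joint_positions': array([-1.3   ,  0.3427,  1.525 ,  0.    ,  1.2754, -0.146 ]), 'joint_velocities': array([ 0.0009,  0.0002, -0.0006,  0.0009, -0.0011, -0.002 ]), 'tau': array([ 1.00000e-03, -4.31250e+01, -2.44217e+01,  7.19000e-02,
        5.61000e-02, -1.00000e-04]), 'ee_pos': array([ 0.2124, -0.4796,  0.19  ]), 'eef_rot': array([-3.1401e+00, -2.0000e-04,  4.1680e-01]), 'contact_force': array([-0.263 , -0.2808, -0.2684]), 'ft_torque': array([ 0.0155,  0.0161, -0.0265]), 'finger_force': np.float64(0.0), 'width': np.float64(0.0918)} 0.0188
[[522.7588258    0.         273.67744392]
 [  0.         522.7588258  207.73061522]
 [  0.           0.           1.        ]] [-0.04689869  0.          0.          0.          0.        ] [[-0.00349772 -0.99866188  0.05159662  0.5055931 ]
 [-0.99997865  0.00320817 -0.00569351 -0.00567518]
 [ 0.00552036 -0.05161543 -0.99865178  1.25373267]
 [ 0.          0.          0.          1.        ]]
[[504.01291668   0.         276.96717947]
 [  0.         504.01291668 210.78166666]
 [  0.           0.           1.        ]] [-0.04999059  0.          0.          0.          0.        ] [[ 0.8812581   0.24792686 -0.40238842  1.15892238]
 [ 0.47257628 -0.47567588  0.74189225 -1.07660921]
 [-0.00747145 -0.84395778 -0.53635757  0.84512585]
 [ 0.          0.          0.          1.        ]]
```

View pics/top.png

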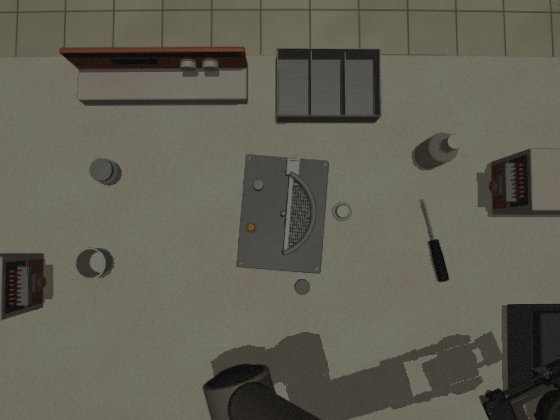

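View pics/scene.png

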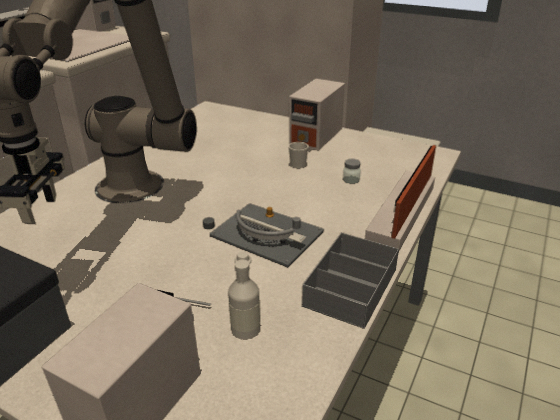

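The top view shows the plate at about (283,213), the tab at (293,163) (world far side), the crown at (314,210), the dial at (342,211) and the roller at (302,286). The scene view agrees. I'll measure the lip from the depth map.

```bash
cat > look.py <<'E'
import numpy as np,cv2
def world(f):
    h,w=f["z_map"].shape;u,v=np.meshgrid(np.arange(w),np.arange(h))
    p=cv2.undistortPoints(np.stack([u,v],-1).reshape(-1,1,2).astype(np.float64),f["intrinsics"],f["dist"]).reshape(h,w,2)
    P=np.dstack([p,np.ones((h,w))])*f["z_map"][...,None]
    return P@f["cam_to_world"][:3,:3].T+f["cam_to_world"][:3,3]
E
python3 - <<'E'
from look import *
from scipy.optimize import least_squares
f=np.load("top.npz");W=world(f);z=W[...,2]
roi=np.zeros(z.shape,bool);roi[145:280,230:335]=True
print("table",np.median(z[290:310,200:230]),"plate",np.median(z[240:260,262:275]))
# plate by height
m=(roi&(z>.006)).astype(np.uint8);c=max(cv2.findContours(m,0,2)[0],key=cv2.contourArea)
pts=W[m>0][:,:2]
c=c[:,0];r=cv2.minAreaRect((W[c[:,1],c[:,0],:2]*1000).astype(np.float32));print("plate rect",r)
L=roi&(z>.048)&(z<.075);P=W[L];print(len(P),"z pct",np.percentile(P[:,2],[5,50,90,97]))
def res(q):
    return np.hypot(P[:,0]-q[0],P[:,1]-q[1])-.1
q=least_squares(res,[P[:,0].mean(),P[:,1].mean()+.08],loss="soft_l1",f_scale=.003).x
d=P[:,:2]-q;a=np.degrees(np.unwrap(np.arctan2(d[:,1],d[:,0])));rr=np.hypot(*d.T)
print("centre",q,"radius med",np.median(rr),"res std",res(q).std(),"ang",np.percentile(a,[0,1,50,99,100]))
v=np.argwhere(L);print(v.min(0),v.max(0))
x0,y0=225,140;cv2.imwrite("pics/crop.png",cv2.resize(f["image"][140:300,225:365,::-1],None,fx=3.7,fy=3.7,interpolation=cv2.INTER_CUBIC))
g=np.load("scene.npz");V=world(g)
n=(V[...,2]>.05)&(V[...,2]<.075)&(np.hypot(V[...,0]-q[0],V[...,1]-q[1])<.13);n[:,:]&=True
Q=V[n];P=Q;q2=least_squares(res,q,loss="soft_l1",f_scale=.003).x;print("scene centre",q2,len(Q),np.percentile(Q[:,2],[50,90,97]))
E
```

```text
table 0.0007515358742559153 plate 0.012440902235733464
plate rect ((556.2330322265625, -33.32197570800781), (200.86691284179688, 273.6915283203125), 85.13126373291016)
560 z pct [0.05138136 0.0590141  0.06208091 0.06353608]
centre [ 0.55982246 -0.00268796] radius med 0.09996906464331207 res std 0.008765851511571101 ang [-162.24483583 -160.4042964   -95.35090475  -28.29678129  -20.7107938 ]
[159 283] [254 315]
scene centre [ 0.56126321 -0.00748984] 302 [0.05949023 0.06288123 0.06435753]
```

View pics/crop.png

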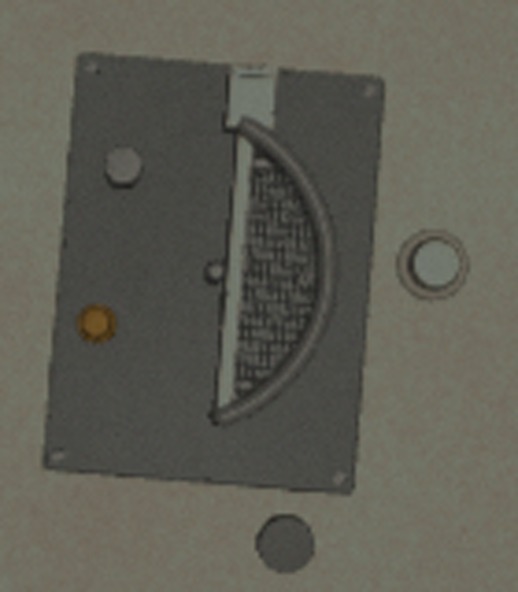

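The crop confirms it: lip ends at crop (243,124) and (215,416), crown at (328,265). The plate rectangle and the arc fit agree to about 1 mm, with centre ≈ (0.559, -0.003) and crown direction -94.9°. Now I'll close the fingers and turn to yaw 0, so that tool x = +X, y = -Y and z = -Z.

```bash
python3 -m inch '[[1,[0,0,0],0.139],[1,[0,0,0],0.139],[1,[0,0,0],0.139],[1,[0,0,0],0],[1,[0,0,0],0]]' 20; python3 - <<'E'
import numpy as np
c=np.array([.559,-.003])
for p in range(58,-59,-29): print(p,np.round(c+.1*np.array([np.cos(np.radians(-94.9+p)),np.sin(np.radians(-94.9+p))]),4))
E
```

```text
time_s: 0.6
ee_pos: [0.2125, -0.4799, 0.1905]
eef_rot: [-3.141, 0.0, 0.004]
contact_force: [0.6, 0.0, -0.0]
width: 0.0562
finger_force: 0.0
58 [ 0.639 -0.063]
29 [ 0.5998 -0.0943]
0 [ 0.5505 -0.1026]
-29 [ 0.5032 -0.086 ]
-58 [ 0.47   -0.0486]
```

```bash
python3 -m inch '[[1,[3,-3,0],0],[1,[3,-3,0],0],[1,[3,-3,0],0],[1,[3,-3,0],0],[1,[3,-3,0],0],[1,[3,-3,0],0],[1,[3,-3,0],0],[1,[0,0,0],0]]'
```

```text
time_s: 1.4
ee_pos: [0.4253, -0.2666, 0.1907]
eef_rot: [-3.141, -0.001, 0.008]
contact_force: [-1.1, -1.0, 0.3]
width: 0.0006
finger_force: 0.0
```

```bash
python3 -m inch '[[1,[3,-3,0],0],[1,[3,-3,0],0],[1,[3,-3,0],0],[1,[3,-3,0],0],[1,[3,-3,0],0],[1,[3,-3,0],0],[1,[3,-2.3,0],0],[1,[0,0,0],0]]'
```

```text
time_s: 2.2
ee_pos: [0.6349, -0.0645, 0.1896]
eef_rot: [-3.141, -0.0, 0.006]
contact_force: [-1.4, -0.4, 0.4]
width: 0.0004
finger_force: 0.0
```

```bash
python3 -m inch '[[1,[0.1,0,3],0],[1,[0.2,-0.1,3],0],[1,[0,0,3],0],[1,[0,0,1.5],0],[1,[0,0,0.4],0],[1,[0,0,0],0],[1,[0,0,0],0],[1,[0,0,0],0]]'; python3 - <<'E'
from cell import *
from look import *
a,b=grab_frame("top"),grab_frame("scene")
s=sense();print(s["ee_pos"],s["contact_force"])
i=cv2.resize(a["image"][140:260,240:340],(500,600),interpolation=2);j=cv2.resize(b["image"][170:290,190:340][:, 40:140],(300,360),interpolation=2)
print(i.shape);o=np.zeros((600,800,3),np.uint8);o[:,:500]=i;o[:360,500:]=j
cv2.imwrite("pics/near.png",o[:,:,::-1])
E
```

```text
time_s: 3.0
ee_pos: [0.6363, -0.0666, 0.0831]
eef_rot: [3.141, -0.002, -0.0]
contact_force: [0.5, 0.2, -0.9]
width: 0.0002
finger_force: 0.0
[ 0.63612656 -0.06634772  0.08277147] [-0.71697955  1.01354489  0.28008739]
(600, 500, 3)
```

View pics/near.png

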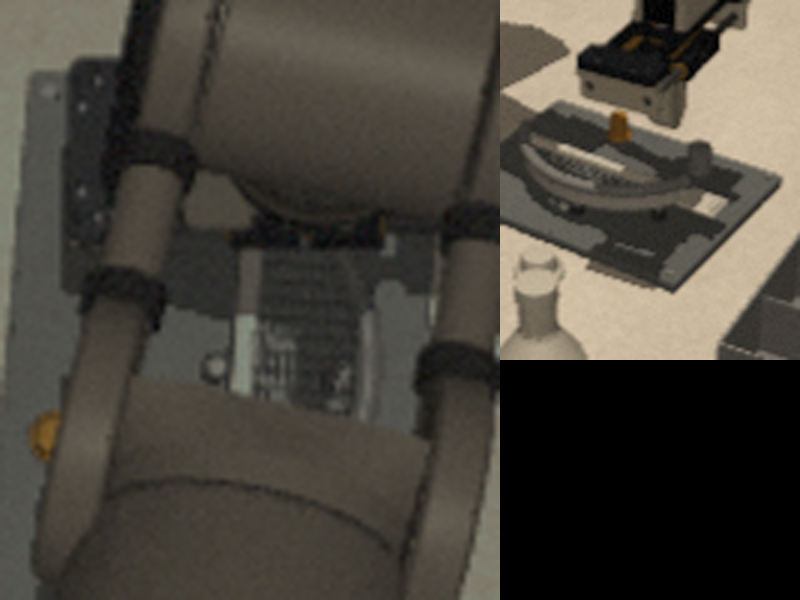

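The scene half shows the shut tips at (675,120), just above the tab-end part of the lip. The top view is blocked by the arm. I'll descend slowly.

```bash
python3 -m inch '[[1,[0.3,-0.3,0.5],0],[1,[0,0,0.5],0],[1,[0,0,0.5],0],[1,[0,0,0.3],0],[1,[0,0,0],0],[1,[0,0,0],0],[1,[0,0,0],0]]'; python3 -m inch '[[1,[0,0,0.2],0],[1,[0,0,0.2],0],[1,[0,0,0.2],0],[1,[0,0,0.2],0],[1,[0,0,0.1],0],[1,[0,0,0],0],[1,[0,0,0],0],[1,[0,0,0],0]]'; cat >st.py <<'E'
from cell import *
import numpy as np
F=[];P=[]
for i in range(2): s=sense();F.append(s["contact_force"]);P.append(s["ee_pos"]);grab_frame("top") if i<1 else 0
p=np.mean(P,0);c=np.array([.559,-.003]);d=p[:2]-c
print("F",np.round(F,1).tolist(),"p",p.round(4),"r",np.hypot(*d).round(4),"phi",np.degrees(np.arctan2(d[1],d[0]))+94.9)
E
python3 st.py
```

```text
time_s: 3.8
ee_pos: [0.6388, -0.0632, 0.0639]
eef_rot: [3.141, -0.0, -0.0]
contact_force: [-0.5, -0.1, -0.3]
width: 0.0004
finger_force: 0.0
time_s: 4.6
ee_pos: [0.6387, -0.0632, 0.0548]
eef_rot: [3.141, -0.0, -0.0]
contact_force: [-0.9, -0.3, 0.6]
width: 0.0006
finger_force: 0.0
F [[-0.9, -0.3, 0.6], [-0.1, -0.1, 0.1]] p [ 0.6387 -0.0632  0.0548] r 0.0999 phi 57.85107720510018
```

```bash
cat > dip.py <<'E'
from cell import *
from look import *
from scipy.ndimage import label
g0=dict(np.load("scene.npz"));W0=world(g0)
F=[];dz=[]
for i in range(4):
    g=grab_frame("scene");F.append(sense()["contact_force"][2]);W=world(g)
    d0=W0[...,:2]-np.array([.559,-.003]);r=np.hypot(d0[...,0],d0[...,1]);a=np.degrees(np.arctan2(d0[...,1],d0[...,0]))+94.9
    m=(abs(r-.1)<.006)&(W0[...,2]>.054)&(W0[...,2]<.068)&(abs(a)<60)&(abs(g["z_map"]-g0["z_map"])<.03)
    dz.append(np.median((W0-W)[m][:,2]))
print("F",np.round(F,2),"mean",np.mean(F),"depth dz mm",np.round(np.array(dz)*1000,1),m.sum())
cv2.imwrite("pics/s%d.png"%(sense()["time_s"]*100),cv2.resize(g["image"][170:290,210:340],(780,600)[:2],interpolation=2)[:,:,::-1])
E
python3 dip.py; ls pics
```

```text
F [ 0.61  0.11 -0.23  0.03] mean 0.12963479219399737 depth dz mm [-0.7 -0.6 -0.4 -0.3] 180
crop.png
near.png
s484.png
scene.png
top.png
```

View pics/s484.png

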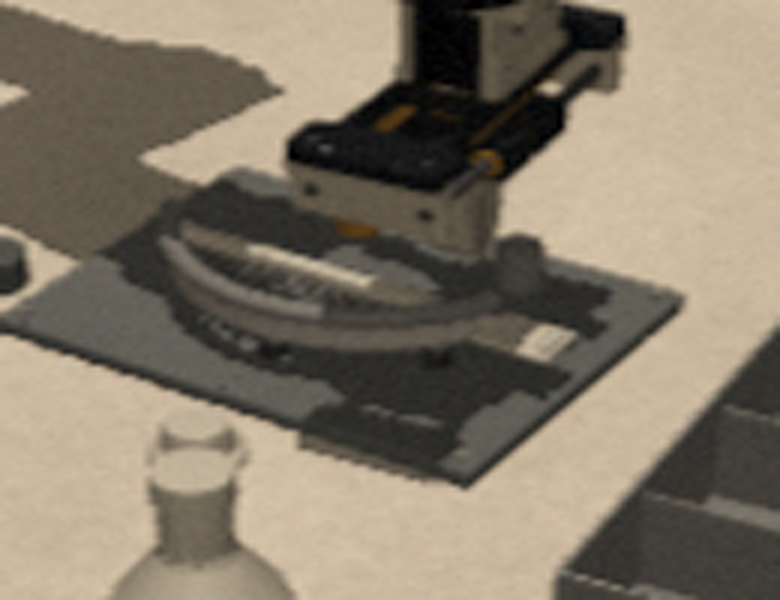

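```bash
python3 - <<'E'
from cell import *
from look import *
g=grab_frame("scene");W=world(g);s=sense();p=s["ee_pos"];print(p)
d=np.hypot(W[...,0]-p[0],W[...,1]-p[1])
for lo in (.05,.06,.07,.08,.09,.10):
    m=(d<.06)&(W[...,2]>lo)&(W[...,2]<lo+.01);v=np.argwhere(m)
    print(lo,m.sum(),W[m].min(0).round(3) if m.any() else'',W[m].max(0).round(3) if m.any() else '', v.mean(0) if m.any() else '')
T=np.linalg.inv(g["cam_to_world"])
q=T[:3,:3]@p+T[:3,3];u=cv2.projectPoints(q.reshape(1,3),np.zeros(3),np.zeros(3),g["intrinsics"],g["dist"])[0].ravel();print("TCP px",u,"depth",q[2])
for v in range(205,246,3):print(v,[W[v,x].round(3).tolist() for x in(284,288,292)])
E
```

```text
[ 0.63868166 -0.06317102  0.05476829]
0.05 80 [ 0.583 -0.104  0.05 ] [ 0.651 -0.049  0.06 ] [232.7625 278.2625]
0.06 49 [ 0.59  -0.103  0.06 ] [ 0.651 -0.054  0.066] [230.87755102 278.53061224]
0.07 0   
0.08 0   
0.09 11 [ 0.627 -0.074  0.092] [ 0.649 -0.052  0.1  ] [219.27272727 287.81818182]
0.1 25 [ 0.628 -0.082  0.101] [ 0.65  -0.047  0.11 ] [217.16 287.64]
TCP px [286.56008932 231.14903662] depth 1.3851150467757494
205 [[0.674, -0.145, 0.194], [0.667, -0.111, 0.174], [0.669, -0.092, 0.164]]
208 [[0.675, -0.147, 0.187], [0.649, -0.076, 0.14], [0.646, -0.047, 0.123]]
211 [[0.675, -0.148, 0.179], [0.649, -0.075, 0.13], [0.647, -0.048, 0.115]]
214 [[0.672, -0.143, 0.167], [0.649, -0.075, 0.121], [0.65, -0.053, 0.108]]
217 [[0.639, -0.08, 0.111], [0.648, -0.073, 0.11], [0.584, 0.08, 0.002]]
220 [[0.581, 0.033, 0.018], [0.649, -0.076, 0.102], [0.617, 0.014, 0.04]]
223 [[0.586, 0.023, 0.014], [0.596, 0.029, 0.014], [0.615, 0.017, 0.027]]
226 [[0.594, 0.008, 0.015], [0.604, 0.014, 0.015], [0.616, 0.015, 0.018]]
229 [[0.601, -0.007, 0.016], [0.642, -0.06, 0.061], [0.65, -0.053, 0.06]]
232 [[0.636, -0.074, 0.058], [0.645, -0.067, 0.057], [0.629, -0.009, 0.015]]
235 [[0.636, -0.073, 0.047], [0.643, -0.063, 0.043], [0.651, -0.055, 0.041]]
238 [[0.623, -0.049, 0.018], [0.631, -0.039, 0.014], [0.66, -0.072, 0.045]]
241 [[0.632, -0.066, 0.021], [0.637, -0.051, 0.013], [0.649, -0.049, 0.016]]
244 [[0.633, -0.068, 0.012], [0.643, -0.063, 0.012], [0.654, -0.059, 0.014]]
```

```bash
python3 - <<'E'
from look import *
g=dict(np.load("scene.npz"));W=world(g);p=np.array([.2124,-.4796,.19])
d=np.hypot(W[...,0]-p[0],W[...,1]-p[1])
for lo in np.arange(.14,.32,.01):
    m=(d<.12)&(W[...,2]>lo)&(W[...,2]<lo+.01)
    if m.any(): print(lo.round(2),m.sum(),W[m].min(0).round(3),W[m].max(0).round(3))
o=g["image"][120:240,0:150];cv2.imwrite("pics/g0.png",cv2.resize(o,(750,600),interpolation=2)[:,:,::-1])
E
```

```text
0.16 164 [ 0.156 -0.599  0.166] [ 0.289 -0.568  0.17 ]
0.17 156 [ 0.163 -0.599  0.17 ] [ 0.284 -0.571  0.174]
0.22 11 [ 0.185 -0.519  0.227] [ 0.24  -0.429  0.229]
0.23 58 [ 0.186 -0.537  0.23 ] [ 0.245 -0.423  0.24 ]
0.24 94 [ 0.184 -0.541  0.24 ] [ 0.25  -0.417  0.25 ]
0.25 92 [ 0.185 -0.542  0.25 ] [ 0.251 -0.416  0.26 ]
0.26 104 [ 0.184 -0.543  0.26 ] [ 0.251 -0.417  0.27 ]
0.27 78 [ 0.185 -0.544  0.27 ] [ 0.249 -0.417  0.28 ]
0.28 26 [ 0.18  -0.536  0.28 ] [ 0.249 -0.416  0.289]
0.29 125 [ 0.188 -0.571  0.291] [ 0.282 -0.387  0.3  ]
0.3 359 [ 0.183 -0.571  0.3  ] [ 0.283 -0.384  0.31 ]
0.31 267 [ 0.192 -0.57   0.31 ] [ 0.283 -0.382  0.32 ]
```

View pics/g0.png

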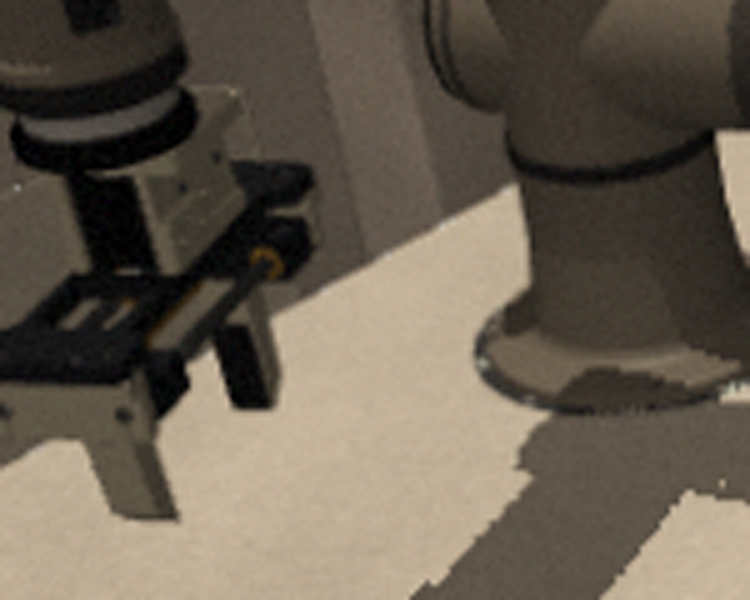

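The picture shows the open fingertips at the start (bottom at about (145,518) in the crop). Both views put the real tips about 37 mm above the reported TCP z, while xy agrees. So I should trust depth and force for height, and expect contact at a reported z of about 0.023.

```bash
python3 -m inch '[[1,[0,0,0.6],0],[1,[0,0,0.6],0],[1,[0,0,0.6],0],[1,[0,0,0.6],0],[1,[0,0,0.3],0],[1,[0,0,0],0],[1,[0,0,0],0],[1,[0,0,0],0]]'; python3 dip.py;python3 -m inch '[[1,[0,0,0.2],0],[1,[0,0,0.2],0],[1,[0,0,0.2],0],[1,[0,0,0],0],[1,[0,0,0],0]]'; python3 dip.py
```

```text
time_s: 5.7
ee_pos: [0.6389, -0.0632, 0.028]
eef_rot: [3.141, -0.001, -0.0]
contact_force: [-1.0, 0.3, -0.5]
width: 0.0005
finger_force: 0.0
F [ 0.31 -0.21 -0.42 -0.7 ] mean -0.2542757765597933 depth dz mm [-0.5 -0.7 -0.2 -0.4] 180
time_s: 6.4
ee_pos: [0.6387, -0.0632, 0.0218]
eef_rot: [3.142, -0.0, -0.0]
contact_force: [0.7, -0.4, 1.5]
width: 0.0005
finger_force: 0.6
F [1.66 0.98 0.83 0.96] mean 1.1110848991254125 depth dz mm [0.8 1.  1.  0.9] 151
```

Contact, as predicted: the dip is about 1.5 mm. I'll press about 4.5 mm more.

```bash
python3 -m inch '[[1,[0,0,0.15],0],[1,[0,0,0.15],0],[1,[0,0,0.15],0],[1,[0,0,0],0],[1,[0,0,0],0]]'; python3 dip.py; python3 - <<'E'
import numpy as np
c=np.array([.559,-.003]);a=np.radians(-94.9+np.arange(58,-59,-5.8))
P=c+.1*np.c_[np.cos(a),np.sin(a)];d=np.diff(P,axis=0)*100
for i,x in enumerate(d):print(i,np.round([x[0],-x[1]],2),P[i+1].round(4))
E
```

```text
time_s: 7.1
ee_pos: [0.6387, -0.0632, 0.0173]
eef_rot: [3.141, -0.0, -0.0]
contact_force: [0.1, -0.6, 4.1]
width: 0.0006
finger_force: 1.7
F [3.53 3.09 3.17 3.23] mean 3.2535878337419217 depth dz mm [4.8 4.4 4.3 4. ] 98
0 [-0.65  0.78] [ 0.6325 -0.0708]
1 [-0.72  0.71] [ 0.6253 -0.0779]
2 [-0.79  0.63] [ 0.6174 -0.0842]
3 [-0.85  0.55] [ 0.6088 -0.0897]
4 [-0.9   0.46] [ 0.5998 -0.0943]
5 [-0.94  0.37] [ 0.5904 -0.0979]
6 [-0.98  0.27] [ 0.5806 -0.1006]
7 [-1.    0.17] [ 0.5707 -0.1023]
8 [-1.01  0.07] [ 0.5606 -0.103 ]
9 [-1.01 -0.04] [ 0.5505 -0.1026]
10 [-1.   -0.14] [ 0.5404 -0.1013]
11 [-0.98 -0.24] [ 0.5306 -0.0989]
12 [-0.95 -0.34] [ 0.5211 -0.0955]
13 [-0.92 -0.43] [ 0.5119 -0.0912]
14 [-0.87 -0.52] [ 0.5032 -0.086 ]
15 [-0.81 -0.61] [ 0.4951 -0.0799]
16 [-0.74 -0.68] [ 0.4877 -0.0731]
17 [-0.67 -0.76] [ 0.481  -0.0655]
18 [-0.59 -0.82] [ 0.475  -0.0573]
19 [-0.51 -0.88] [ 0.47   -0.0486]
```

The dip is about 5–6 mm at 3.2 N. Now I'll follow the arc.

```bash
python3 -m inch '[[1,[-0.33,0.39,0],0],[1,[-0.33,0.39,0],0],[1,[-0.36,0.36,0],0],[1,[-0.36,0.36,0],0],[1,[-0.4,0.32,0],0],[1,[-0.4,0.32,0],0],[1,[0,0,0],0]]'; python3 st.py; python3 dip.py
```

```text
time_s: 8.0
ee_pos: [0.616, -0.0854, 0.0172]
eef_rot: [3.141, 0.001, -0.001]
contact_force: [-0.6, -2.4, 4.5]
width: 0.0005
finger_force: 1.8
F [[-0.6, -2.4, 4.5], [-1.1, -1.1, 3.5]] p [ 0.616  -0.0853  0.0172] r 0.1002 phi 39.60826316823516
F [4.7  3.32 3.59 3.84] mean 3.8626451893788802 depth dz mm [4.3 3.8 3.7 4.5] 100
```

Steady force and radius; continuing.

```bash
python3 -m inch '[[1,[-0.38,0.22,0],0],[1,[-0.4,0.24,0],0],[1,[-0.45,0.23,0],0],[1,[-0.45,0.23,0],0],[1,[-0.47,0.18,0],0],[1,[-0.47,0.18,0],0],[1,[0,0,0],0]]'; python3 st.py
```

```text
time_s: 8.95
ee_pos: [0.5896, -0.0977, 0.0172]
eef_rot: [3.141, 0.001, -0.0]
contact_force: [-1.4, -0.7, 2.7]
width: 0.0002
finger_force: 1.8
F [[-1.4, -0.7, 2.7], [-0.4, -1.2, 3.6]] p [ 0.5896 -0.0977  0.0171] r 0.0995 phi 22.80683860798615
```

```bash
python3 -m inch '[[1,[-0.49,0.14,0],0],[1,[-0.49,0.14,0],0],[1,[-0.5,0.08,0],0],[1,[-0.5,0.08,0],0],[1,[-0.5,0.03,0],0],[1,[-0.5,0.03,0],0],[1,[0,0,0],0]]'; python3 st.py
```

```text
time_s: 9.7
ee_pos: [0.5597, -0.1024, 0.0171]
eef_rot: [-3.142, 0.002, -0.0]
contact_force: [-1.6, -0.2, 4.3]
width: 0.0003
finger_force: 1.8
F [[-1.6, -0.2, 4.3], [-1.1, -1.1, 4.3]] p [ 0.5597 -0.1024  0.0171] r 0.0994 phi 5.2878036544369
```

```bash
python3 -m inch '[[1,[-0.5,0,0],0],[1,[-0.5,0,0],0],[1,[-0.5,-0.07,0],0],[1,[-0.5,-0.07,0],0],[1,[-0.49,-0.12,0],0],[1,[-0.49,-0.12,0],0],[1,[0,0,0],0]]'; python3 st.py
```

```text
time_s: 10.45
ee_pos: [0.5298, -0.0982, 0.0171]
eef_rot: [-3.141, 0.002, -0.0]
contact_force: [-0.8, -0.2, 4.3]
width: 0.0004
finger_force: 1.8
F [[-0.8, -0.2, 4.3], [-1.7, -1.1, 4.0]] p [ 0.5298 -0.0982  0.0171] r 0.0996 phi -12.153065060228528
```

```bash
python3 -m inch '[[1,[-0.47,-0.17,0],0],[1,[-0.47,-0.17,0],0],[1,[-0.46,-0.21,0],0],[1,[-0.46,-0.21,0],0],[1,[-0.43,-0.26,0],0],[1,[-0.43,-0.26,0],0],[1,[0,0,0],0]]'; python3 st.py; python3 dip.py
```

```text
time_s: 11.2
ee_pos: [0.5027, -0.0851, 0.0171]
eef_rot: [-3.141, 0.001, 0.0]
contact_force: [-0.7, 0.6, 3.5]
width: 0.0008
finger_force: 1.8
F [[-0.7, 0.6, 3.5], [-1.8, 1.7, 3.4]] p [ 0.5027 -0.0851  0.0171] r 0.0996 phi -29.50848801170102
F [4.88 3.7  3.07 4.16] mean 3.9506227703630286 depth dz mm [1.5 1.5 1.8 1.7] 64
```

```bash
python3 -m inch '[[1,[-0.41,-0.3,0],0],[1,[-0.41,-0.3,0],0],[1,[-0.37,-0.34,0],0],[1,[-0.37,-0.34,0],0],[1,[-0.34,-0.38,0],0],[1,[-0.34,-0.38,0],0],[1,[0,0,0],0]]'; python3 st.py
```

```text
time_s: 12.15
ee_pos: [0.4806, -0.0645, 0.0172]
eef_rot: [-3.141, 0.001, 0.0]
contact_force: [0.4, 1.6, 3.3]
width: 0.0005
finger_force: 1.8
F [[0.4, 1.6, 3.3], [-0.8, 2.3, 2.9]] p [ 0.4806 -0.0645  0.0171] r 0.0997 phi -46.97808128004834
```

```bash
python3 -m inch '[[1,[-0.3,-0.41,0],0],[1,[-0.3,-0.41,0],0],[1,[-0.26,-0.43,0],0],[1,[-0.24,-0.4,0],0],[1,[0,0,0],0],[1,[0,0,0],0]]'; python3 st.py
```

```text
time_s: 12.8
ee_pos: [0.4698, -0.0481, 0.0171]
eef_rot: [-3.141, 0.001, -0.0]
contact_force: [1.1, 2.3, 3.2]
width: 0.0002
finger_force: 1.8
F [[1.1, 2.3, 3.2], [-0.1, 2.3, 3.3]] p [ 0.4698 -0.0481  0.017 ] r 0.0999 phi -58.247484044920554
```

At the end point (-58°). I'll lift gently, then go up.

```bash
python3 -m inch '[[1,[0,0,-0.2],0],[1,[0,0,-0.2],0],[1,[0,0,-0.2],0],[1,[0,0,-0.4],0],[1,[0,0,-1],0],[1,[0,0,-2],0],[1,[0,0,-3],0],[1,[0,0,-3],0]]'; python3 -m inch '[[1,[0,0,-2],0],[1,[0,0,0],0],[1,[0,0,0],0],[1,[0,0,0],0],[1,[0,0,0],0],[1,[0,0,0],0],[1,[0,0,0],0],[1,[0,0,0],0]]'; python3 dip.py; python3 -c "
from cell import *;import cv2;cv2.imwrite('pics/end.png',grab_frame('scene')['image'][:,:,::-1])"
```

```text
time_s: 13.65
ee_pos: [0.4702, -0.0489, 0.1187]
eef_rot: [3.142, 0.0, -0.0]
contact_force: [1.0, -0.9, -0.2]
width: 0.0002
finger_force: 0.0
time_s: 14.45
ee_pos: [0.4703, -0.0488, 0.1369]
eef_rot: [-3.142, 0.001, -0.0]
contact_force: [-0.6, 0.0, 0.1]
width: 0.0006
finger_force: 0.0
F [ 0.07  0.61 -1.08 -0.81] mean -0.30271424580371487 depth dz mm [-0.4 -0.2 -0.3 -0.6] 181
```

View pics/end.png

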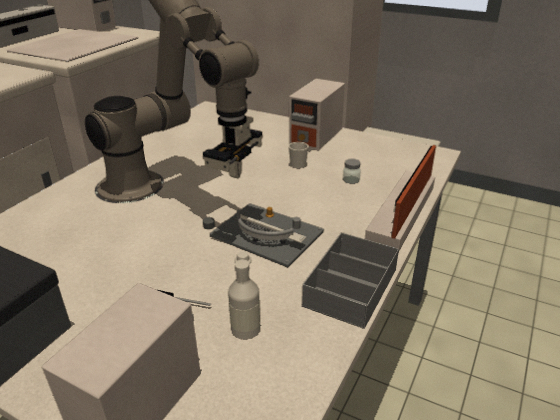

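The picture shows the gripper clear at (235,165), the screen back at rest (dz equal to baseline), and the roller (208,223), lock (269,211) and coins (296,223) in their original places.

```bash
python3 -c "
from cell import *;print(close_job())"
```

```text
the job is handed in; nothing more can be done
None
```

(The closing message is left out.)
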